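# Press the ring home and hold the inspection mirror at balance

## Task

Press the orange ring down into the round nest of the green bench press: pull the red lever all the way down to its stop, then ease it slowly all the way back up under control, never letting its spring fling it. After that take the yellow pin of the black mirror flap, swing the flap up to its balance point, standing upright beside the ring, and finish there, still holding the pin between the fingers so that the flap falls neither way. Never let the flap fall over towards the press, and leave the spare ring, oil bottle, grease tub and paint marker where they are.

Things in the scene. Friction and masses are not known exactly. Their poses are not given: they have to be found in the camera images.
- press: Green C-frame bench press on a dark base plate (220 x 205 mm, top 14 mm high), fixed to the worktop; place and yaw vary. Origin on the worktop at mid-plate; x points from the front (robot side) to the column at the back, y left, z up. Head 40 mm wide on y = 45 mm, 187 mm high, x = -30 to 98 mm. Red lever on the head's left side, mirror flap right of the nest.
- pull_lever (a joint): Sprung lever, rad. 0 = up at rest (150 mm arm points to the front, 40 degrees above level), 1.05 = bottom stop (20 degrees below). Turns about an axle along the press's y at lever_axle. Drives the ram down 28.6 mm per rad. Its spring pulls it back up, very fast if let go: 6 N at the handle at rest, 13 N at the stop.
- lever_axle (a point): Point on the lever's axle, at the left of the head: x = 25, y = 72, z = 162 mm in the press's frame.
- lever_grip (a point): Middle of the lever's red round handle, 17 mm thick, 58 mm long, level along the press's y, sticking out left of the lever arm. In the press's frame x -90, y 113, z 258 mm at rest; x -116, z 111 mm at the stop. Pinch it from above, fingers before and behind it; it turns in the pads as the lever swings.
- seat (a joint): Seat under the ring in the nest, m. 0 = raised, the ring's top 6 mm proud of the nest's rim; about 0.006 = ring pressed home, flush. It stays where it is pressed.
- nest_center (a point): Centre of the nest's rim (outer diameter 94 mm, rim 36 mm above the worktop), on the ram's axis.
- ring_center (a point): Centre of the orange ring (70 mm across, 12 mm thick) lying loose in the nest, half-way up.
- mirror (a joint): Mirror flap, rad. 0 = folded out to the right, level, mirror up; pi/2 = upright, mirror facing the ring: its balance point (mass centred in its plane); beyond, it tips over towards the press (stop 2.4). Nearly free hinge: it falls from either side of the balance point unless held. 0.24 to 0.42 kg, about 2 N at the pin when level.
- mirror_hinge (a point): Middle of the flap's hinge axis, which runs along the press's x, 50 mm above the worktop, 30 mm right of the press's origin.
- mirror_grip (a point): Middle of the flap's yellow round pin, 15 mm thick, 54 mm long, parallel to the hinge at 98 mm from it, sticking out in front of the black flap (86 x 107 x 8 mm); 85 mm before the hinge's middle, 42 mm before the flap's front edge. 50 mm high when folded, 148 mm upright. Pinch it from above, fingers right and left of it; it turns in the pads.
- spare_ring: Loose spare orange ring, 70 x 71 x 12 mm, behind the press; origin at the centre of its underside. Leave alone.
- oil_bottle: Loose white oil bottle with red spout, 38 mm thick, 126 mm high, behind the press; origin at the centre of its underside. Leave alone.
- grease_tub: Loose grey grease tub with yellow lid, 66 mm across, 42 mm high, before the press; origin at the centre of its underside. Leave alone.
- marker: Loose white paint marker with black cap, 13 mm thick, 128 mm long, lying left of the press; origin at the middle of its underside. Leave alone.
Mind the look-alikes: they are no part of the job. Leave any grey or turquoise look-alike of the part that bears ring_center alone.

How it is judged:
By the outcome, as a careful person would: the job done as asked, in the order asked, and still so for the second after the job is handed in, while the arm keeps its last pose, push and grip.
It also fails if it takes over 56 s, if anything falls off the work surface, if the arm or the gripper's body presses on something with over 40 N, if the wrist force passes 120 N, or if a joint passes its speed limit or range.

## Robot

A 6-joint arm with a two-finger parallel gripper is mounted at the origin on a cart in front of the work surface, level with it; the furniture and walls round the work are solid. World frame = base frame: x ahead of the robot, y to its left, z up, the work surface at z = 0. Lengths are in mm, angles in rad, forces in N, time in s.
With the tool pointing down it reaches from about 275 to 1000 mm from the base axis. Payload 8.4 kg.
Tool frame: the origin (TCP) lies midway between the tips of the shut fingers; the grasp point (between the pads) lies 19 mm behind it; z points along the fingers, y is the line along which they close (so a half turn about z gives the same grasp; the last joint's range is limited). The gripper opens to 85 mm and grips with 20 to 120 N. Pads are 22 mm wide; open, the fingers measure 114 mm over their backs; the gripper's body (76 mm by 85 mm) begins 54 mm behind the grasp point. The pads swing forward as they close: fully open they stand 13 mm farther back than shut.
Start: joints at [1.125, 0.353, 1.633, -0, 1.155, -0.002], TCP at [268.358, 564.457, 231.281] pointing down, gripper open.
Joint ranges: [-2.63, 2.63], [-0.92, 2.1], [0.06, 2.66], [-1.3, 4.44], [0, 2.69], [-3.02, 3.02]. Speed limits (rad/s): [2.22, 2.22, 2.79, 3.14, 3.14, 3.14].

## Interface

Orientations are given as [roll, pitch, yaw] about the fixed x, y, z axes, in that order (R = Rz(yaw) Ry(pitch) Rx(roll)).
In Python, from rig import telemetry, optics, r gives the robot as it stands.
- The arm moves only by the tool play_rows, never from a script. Its arguments are lists of equal length, an entry for each row: "dp": the shift along the tool's x, y, z in units of 40 mm (1.0 is 40 mm), a list of three; "rot": the turn, a rotation vector about the tool's x, y, z in units of 6 degrees (1.0 is 6 degrees), a list of three. In form: {"dp": [[tx, ty, tz], ...], "rot": [[ax, ay, az], ...]}. A call has 1 to 5 rows; each row is the pose to reach, as a shift and turn from the pose commanded when the call began, along the tool's axes at that moment; what a row does not reach only later rows make up. A row lasts 1/12 s, in which the tool goes at most 41.7 mm and 7.16 degrees, less where a joint would pass 70% of its speed; a pose out of reach is approached as far as the arm can. A call with a gripper value outside its range is refused whole. "fingers" is the opening, from 0 (shut) to 1 (fully open), set as the call begins (left out, the last holds). The fingers move at their own pace and stop on an object; "grip_force" is the grip in N (left out, the last holds). Time passes only in rows, so rows that repeat a pose let the fingers close. It gives the time, the measured TCP pose, the force, the opening and the grip force at its end, in the units of the state.
- telemetry.sense(): the state, without advancing time (a new reading comes with each control period).
- optics.grab_frame(name): name is "scene" or "top"; returns a dict with "color" (420x560x3 uint8, red, green, blue), "mtx" (3x3 intrinsics, pixels), "R" (3x3) and "t" (3): a world point X has camera coordinates R X + t. Camera axes: x right, y down, z forward; pixel columns grow to the right and rows downward; lengths in mm; the calibration is good to about 2 mm. A picture is of the moment at which its call begins. There is no depth.
- r.sign_off(): hands the job in; it is judged then, once.
The state is a dict: "clock": time; "qpos": joint angles; "qvel": joint speeds; "joint_efforts": joint torques, N m; "eef_pos": TCP position; "tcp_rot": TCP orientation; "contact_force": force on the tool from outside, world axes, zero at the start; "wrist_torque": the same for the moment, N m; "opening": opening from 0.0 (shut) to 1.0 (fully open); "grasp_force": force on a finger pad.
Only numpy, scipy, OpenCV 4.12 (cv2) and the standard library are available. Lean on these libraries where they do the work, as an engineer would, in place of code of your own. Each camera call takes 0.05 s, during which the arm holds its last target. There are 200 camera calls.

## Working session

There is one attempt and no reset: what is moved stays moved. The work goes in short steps, Python scripts to look and compute and a tool call to move; the robot and the scene stay as the last step left them, time stands still between calls to the robot, and variables do not carry over. Pictures are saved under pics/ and viewed, at most 10 in all, crops included, and the job is handed in when it is done.

Besides the shell and the picture viewer there is one more tool, called after "Request:" by a JSON object that holds its "api" and its "payload". play_rows: Moves the arm, as the interface text tells. Its arguments: {"type":"object","properties":{"dp":{"type":"array"},"rot":{"type":"array"},"fingers":{"type":"number"},"grip_force":{"type":"number"}},"required":["dp","rot"]}

```bash
mkdir -p pics; ls; python3 - <<'E'
from rig import telemetry, optics, r
import cv2, numpy as np
s=telemetry.sense(); print(s)
for n in("scene","top"):
    f=optics.grab_frame(n); cv2.imwrite(f"pics/{n}0.png",f["color"][:,:,::-1]); np.savez(f"{n}0.npz",**f); print(n,f["mtx"],f["R"],f["t"])
E
```

```text
pics
{'clock': 0.0, 'qpos': array([ 1.12463174e+00,  3.53660941e-01,  1.63411097e+00, -1.91543507e-05,
        1.15516930e+00, -2.38245072e-03]), 'qvel': array([-0.00065133, -0.00013915, -0.00095118, -0.00049512,  0.00122168,
        0.0002984 ]), 'joint_efforts': array([ 1.31099798e-03, -6.05240464e+01, -3.42079604e+01, -1.39061763e-04,
        9.13866417e-03,  1.09018313e-05]), 'eef_pos': array([268.14912047, 564.05266043, 230.56358636]), 'tcp_rot': array([-3.14024406e+00,  1.43002427e-05,  2.69781827e+00]), 'contact_force': array([0.47453848, 0.18166819, 0.0478802 ]), 'wrist_torque': array([-0.01831713, -0.0339242 ,  0.08528406]), 'grasp_force': 0.0, 'opening': 1.0038136914854605}
scene [[385.83802741   0.         283.41097168]
 [  0.         385.83802741 211.84918221]
 [  0.           0.           1.        ]] [[ 0.43300122 -0.90100331 -0.02651362]
 [-0.42582437 -0.17853926 -0.88701597]
 [ 0.79447061  0.39536915 -0.46097689]] [-461.92877071  335.70125936  580.51611878]
top [[454.36570148   0.         280.55452425]
 [  0.         454.36570148 215.67469409]
 [  0.           0.           1.        ]] [[ 5.26965972e-03 -9.99985946e-01 -5.81142521e-04]
 [-9.78572376e-01 -5.03719096e-03 -2.05841522e-01]
 [ 2.05835702e-01  1.65340480e-03 -9.78585167e-01]] [-232.84919693  602.96641988 1033.41495694]
```

View pics/scene0.png

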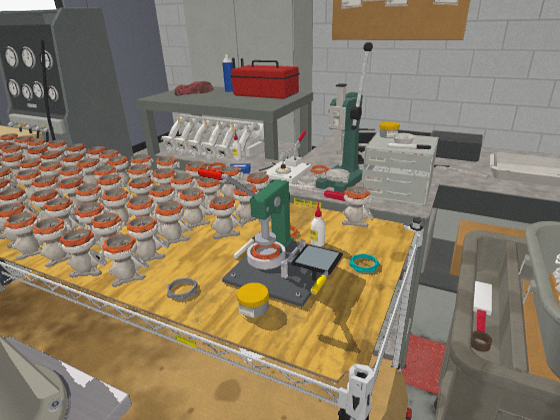

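View pics/top0.png

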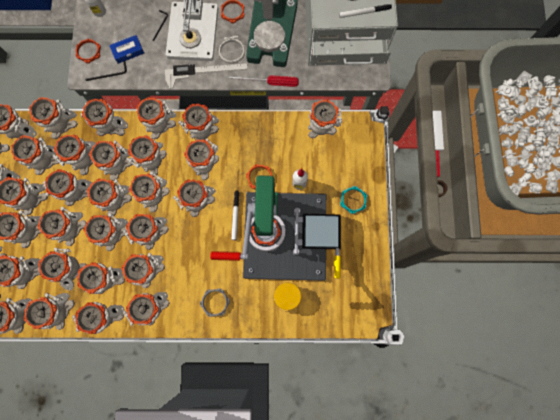

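The scene view shows the green press at (270,230) with its red lever handle at (210,175), the ring in the nest at (267,252) and the flap's yellow pin at (320,285). The second green press at (350,140) stands on the back table and is not the target. In the top view the plate covers about (244..327, 194..279), the lever handle is at (225,256), the pin at (337,266), the spare ring at (262,175), and grey and turquoise look-alike rings at (215,303) and (354,200). I'll confirm with one enlarged crop.

```bash
python3 - <<'E'
import cv2, numpy as np
a=cv2.imread("pics/top0.png")[165:295,200:360]; cv2.imwrite("pics/topc.png",cv2.resize(a,None,fx=5,fy=4.6,interpolation=cv2.INTER_CUBIC) if 0 else cv2.resize(a,(736,598),interpolation=cv2.INTER_CUBIC))
E
```

```text
(no output)
```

View pics/topc.png

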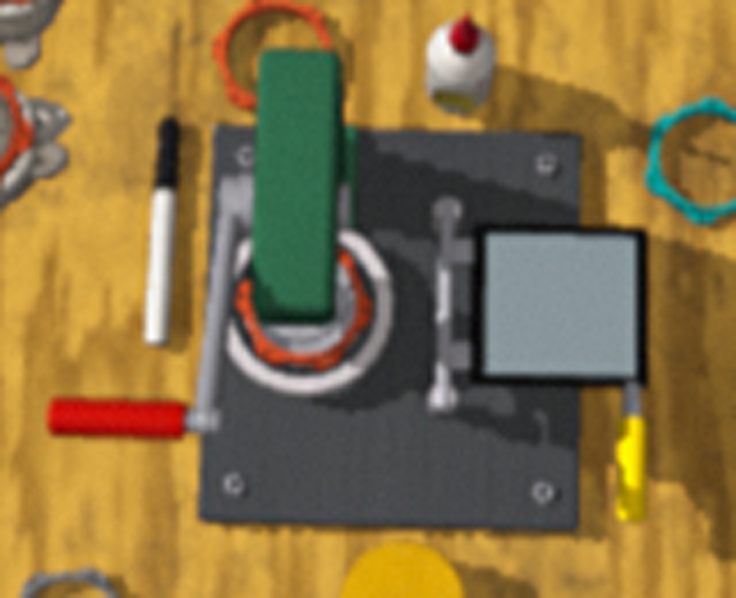

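The crop confirms the target press: plate corners at crop (217,127), (580,133), (577,528) and (201,520), red handle centre (118,418), yellow pin centre (631,468), and the orange ring in the nest at about (305,305).

```bash
cat > h.py <<'E'
import numpy as np, cv2
from scipy.optimize import least_squares
from scipy.spatial.transform import Rotation as Ro
F={n:np.load(f"{n}0.npz") for n in("top","scene")}
def proj(n,X):
    f=F[n]; c=np.atleast_2d(X)@f["R"].T+f["t"]; p=c@f["mtx"].T; return p[:,:2]/p[:,2:]
def P(pose,L):
    x,y,a=pose; L=np.atleast_2d(L); c,s=np.cos(a),np.sin(a)
    return np.c_[x+c*L[:,0]-s*L[:,1], y+s*L[:,0]+c*L[:,1], L[:,2]]
E
python3 - <<'E'
from h import *
L=np.array([[110,102.5,14],[110,-102.5,14],[-110,-102.5,14],[-110,102.5,14],[-90,113,258],[-85,-128,50]])
px=np.array([(217,127),(580,133),(577,528),(201,520),(118,418),(631,468)])/4.6+[200,165]
q=least_squares(lambda p:(proj("top",P(p,L))-px).ravel(),[450,-240,0],x_scale=[1,1,.01])
print(q.x, q.fun.reshape(-1,2).round(1)); np.save("pose.npy",q.x)
M=np.array([[-90,113,258],[-85,-128,50],[-90,84,258],[-90,142,258],[-58,-128,50],[-112,-128,50]])
print(P(q.x,M).round(0)); print(proj("scene",P(q.x,np.r_[M,L[:4]])).round(0))
# fully measured: pin and handle centres from scene colour
im=F["scene"]["color"][:,:,::-1].astype(np.uint8); hsv=cv2.cvtColor(im,cv2.COLOR_BGR2HSV)
def cen(lo,hi,box):
    x0,y0,x1,y1=box; m=cv2.inRange(hsv[y0:y1,x0:x1],lo,hi); n,l,s,c=cv2.connectedComponentsWithStats(m); k=1+s[1:,4].argmax(); print(s[k],c[k]+[x0,y0])
cen((0,180,60),(6,255,255),(190,160,235,190)); cen((170,180,60),(180,255,255),(190,160,235,190)); cen((24,200,120),(32,255,255),(308,268,335,300))
E
```

```text
[ 5.67122874e+02 -2.41170901e+02 -2.33486952e-02] [[-1.1 -2.1]
 [ 0.3 -1.2]
 [ 0.3 -0.1]
 [-1.6 -0.8]
 [ 1.   1.6]
 [ 0.8  1.7]]
[[ 480. -126.  258.]
 [ 479. -367.   50.]
 [ 479. -155.  258.]
 [ 480.  -97.  258.]
 [ 506. -368.   50.]
 [ 452. -367.   50.]]
[[212. 175.]
 [320. 286.]
 [223. 178.]
 [200. 173.]
 [325. 279.]
 [315. 294.]
 [269. 233.]
 [340. 251.]
 [304. 304.]
 [222. 278.]]
[  8   8  25  12 179] [209.78212291 173.27374302]
[13 16  3  1  3] [204. 176.]
[  3   7  16  20 140] [318.5        283.79285714]
```

```bash
python3 - <<'E'
from h import *
L=np.array([[110,102.5,14],[110,-102.5,14],[-110,-102.5,14],[-110,102.5,14],[-90,113,258],[-85,-128,50]])
def cen(n,lo,hi,box):
    x0,y0,x1,y1=box; hsv=cv2.cvtColor(F[n]["color"][y0:y1,x0:x1],cv2.COLOR_RGB2HSV); m=cv2.inRange(hsv,lo,hi)
    k,l,s,c=cv2.connectedComponentsWithStats(m); k=1+s[1:,4].argmax(); b=s[k]; print(n,b+[x0,y0,0,0,0]); return b[:2]+b[2:4]/2-.5+[x0,y0]
R=((0,130,50),(7,255,255));Y=((22,150,60),(33,255,255))
h=cen("top",*R,(205,245,247,266)),cen("scene",*R,(190,160,235,190))
p=cen("top",*Y,(331,250,345,282)),cen("scene",*Y,(308,268,335,300)); print(h,p)
px=np.array([(217,127),(580,133),(577,528),(201,520)])/4.6+[200,165]
# triangulate
for t,s in(h,p):
    q=least_squares(lambda X:np.r_[proj("top",X)[0]-t,proj("scene",X)[0]-s],[480,-200,100]); print(q.x.round(1),q.fun.round(1))
def res(v): return np.r_[.5*(proj("top",P(v,L[:4]))-px).ravel(),(proj("top",P(v,L[4:]))-[h[0],p[0]]).ravel(),(proj("scene",P(v,L[4:]))-[h[1],p[1]]).ravel()]
q=least_squares(res,[567,-241,-.02],x_scale=[1,1,.01]); print(q.x,q.fun.round(1)); np.save("pose.npy",q.x); print(P(q.x,L[4:]),P(q.x,[[-116,113,111],[-85,-30,148],[25,113,162]]))
E
```

```text
top [210 252  30   8 223]
scene [198 168  26  12 194]
top [334 256   7  23 153]
scene [311 275  16  20 156]
(array([224.5, 255.5]), array([210.5, 173.5])) (array([337., 267.]), array([318.5, 284.5]))
[ 483.1 -121.8  260.3] [-0.2  0.1  0.3 -0. ]
[ 481.9 -363.8   51.6] [-0.4  0.2  0.4 -0.1]
[ 5.69440087e+02 -2.38308652e+02 -2.74646080e-02] [-1.  -1.6 -0.3 -0.9 -0.5 -0.4 -1.5 -0.9  0.5  0.6 -0.4  0.6  0.7  1.2
  0.3  0.8]
[[ 482.57713878 -122.87976344  258.        ]
 [ 480.9571147  -363.92618121   50.        ]] [[ 456.58694413 -122.1657734   111.        ]
 [ 483.64830793 -265.96313982  148.        ]
 [ 597.53376899 -126.0377963   162.        ]]
```

```bash
cat > plan.py <<'E'
import numpy as np
from scipy.spatial.transform import Rotation as Ro
PR=np.load("pose.npy")
def Rt(yaw): return Ro.from_euler("xyz",[np.pi,0,yaw])
def plan(start,pts,per=5):
    """start=(x,y,z,yaw), pts = one (x,y,z,yaw) per row; prints calls"""
    base=np.array(start,float)
    for i in range(0,len(pts),per):
        Rb=Rt(base[3]); dp=[];rot=[]
        for p in pts[i:i+per]:
            dp.append((Rb.inv().apply(np.array(p[:3])-base[:3])/40).round(2).tolist())
            rot.append([0,0,round(float(np.degrees(-(p[3]-base[3]))/6),2)])
        print('dp',dp,'rot',rot)
        base=np.r_[base[:3]+Rb.apply(np.array(dp[-1])*40), base[3]-np.radians(rot[-1][2]*6)]
    print("end",base.round(3))
def line(a,b,n,smooth=True):
    a=np.array(a,float);b=np.array(b,float);t=np.linspace(0,1,n+1)[1:]
    if smooth: t=t+ -.12*np.sin(2*np.pi*t)/1.0*.6
    return [a+(b-a)*u for u in t]
E
python3 - <<'E'
from plan import *
s=[268.36,564.46,231.28,2.698]
g=[482.8,-120,312,1.543]
plan(s,line(s,g,25))
E
```

```text
dp [[-0.27, -0.29, -0.04], [-0.55, -0.6, -0.09], [-0.86, -0.93, -0.14], [-1.21, -1.31, -0.2], [-1.6, -1.73, -0.27]] rot [[0, 0, 0.24], [0, 0, 0.5], [0, 0, 0.78], [0, 0, 1.09], [0, 0, 1.45]]
dp [[-0.52, -0.41, -0.07], [-1.09, -0.87, -0.15], [-1.73, -1.38, -0.24], [-2.43, -1.93, -0.34], [-3.18, -2.52, -0.45]] rot [[0, 0, 0.4], [0, 0, 0.86], [0, 0, 1.36], [0, 0, 1.91], [0, 0, 2.5]]
dp [[-0.92, -0.4, -0.11], [-1.86, -0.81, -0.23], [-2.82, -1.23, -0.35], [-3.76, -1.64, -0.46], [-4.68, -2.04, -0.58]] rot [[0, 0, 0.61], [0, 0, 1.24], [0, 0, 1.88], [0, 0, 2.52], [0, 0, 3.13]]
dp [[-0.95, -0.08, -0.1], [-1.84, -0.15, -0.2], [-2.65, -0.22, -0.3], [-3.39, -0.28, -0.38], [-4.04, -0.33, -0.45]] rot [[0, 0, 0.59], [0, 0, 1.14], [0, 0, 1.64], [0, 0, 2.09], [0, 0, 2.5]]
dp [[-0.57, 0.1, -0.07], [-1.07, 0.19, -0.13], [-1.52, 0.27, -0.18], [-1.93, 0.35, -0.22], [-2.32, 0.42, -0.27]] rot [[0, 0, 0.36], [0, 0, 0.67], [0, 0, 0.95], [0, 0, 1.21], [0, 0, 1.45]]
end [ 482.801 -119.945  312.08     1.543]
```

Request:
{"api": "play_rows", "payload": {"dp": [[-0.27,-0.29,-0.04],[-0.55,-0.6,-0.09],[-0.86,-0.93,-0.14],[-1.21,-1.31,-0.2],[-1.6,-1.73,-0.27]], "rot": [[0,0,0.24],[0,0,0.5],[0,0,0.78],[0,0,1.09],[0,0,1.45]], "fingers": 1}}

```text
clock: 0.52
eef_pos: [296.6, 472.3, 242.0]
tcp_rot: [-3.141, 0.0, 2.543]
contact_force: [0.3, -0.4, -0.3]
opening: 1.002
grasp_force: 0.0
```

Request:
{"api": "play_rows", "payload": {"dp": [[-0.52,-0.41,-0.07],[-1.09,-0.87,-0.15],[-1.73,-1.38,-0.24],[-2.43,-1.93,-0.34],[-3.18,-2.52,-0.45]], "rot": [[0,0,0.4],[0,0,0.86],[0,0,1.36],[0,0,1.91],[0,0,2.5]]}}

```text
clock: 0.93
eef_pos: [344.9, 317.0, 260.1]
tcp_rot: [-3.141, 0.0, 2.28]
contact_force: [0.9, 0.7, 0.1]
opening: 1.004
grasp_force: 0.0
```

Request:
{"api": "play_rows", "payload": {"dp": [[-0.92,-0.4,-0.11],[-1.86,-0.81,-0.23],[-2.82,-1.23,-0.35],[-3.76,-1.64,-0.46],[-4.68,-2.04,-0.58]], "rot": [[0,0,0.61],[0,0,1.24],[0,0,1.88],[0,0,2.52],[0,0,3.13]]}}

```text
clock: 1.35
eef_pos: [405.1, 121.6, 283.6]
tcp_rot: [3.141, 0.0, 1.951]
contact_force: [0.4, -0.5, -0.1]
opening: 1.001
grasp_force: 0.0
```

Request:
{"api": "play_rows", "payload": {"dp": [[-0.95,-0.08,-0.1],[-1.84,-0.15,-0.2],[-2.65,-0.22,-0.3],[-3.39,-0.28,-0.38],[-4.04,-0.33,-0.45]], "rot": [[0,0,0.59],[0,0,1.14],[0,0,1.64],[0,0,2.09],[0,0,2.5]]}}

```text
clock: 1.77
eef_pos: [453.5, -32.9, 301.6]
tcp_rot: [3.141, 0.001, 1.689]
contact_force: [0.4, 0.5, 0.3]
opening: 0.998
grasp_force: 0.0
```

Request:
{"api": "play_rows", "payload": {"dp": [[-0.57,0.1,-0.07],[-1.07,0.19,-0.13],[-1.52,0.27,-0.18],[-1.93,0.35,-0.22],[-2.32,0.42,-0.27]], "rot": [[0,0,0.36],[0,0,0.67],[0,0,0.95],[0,0,1.21],[0,0,1.45]]}}

```text
clock: 2.18
eef_pos: [481.3, -121.7, 312.1]
tcp_rot: [-3.141, 0.0, 1.539]
contact_force: [-0.4, -0.1, -0.9]
opening: 1.002
grasp_force: 0.0
```

```bash
python3 - <<'E'
from rig import telemetry, optics
import cv2,numpy as np
f=optics.grab_frame("scene"); s=telemetry.sense(); print(s["eef_pos"],s["tcp_rot"])
cv2.imwrite("pics/a1.png",cv2.resize(f["color"][80:310,130:400,::-1],(700,596)))
E
```

```text
[ 482.37770764 -123.70180744  312.48647869] [3.14091559e+00 1.85385512e-03 1.53686617e+00]
```

View pics/a1.png

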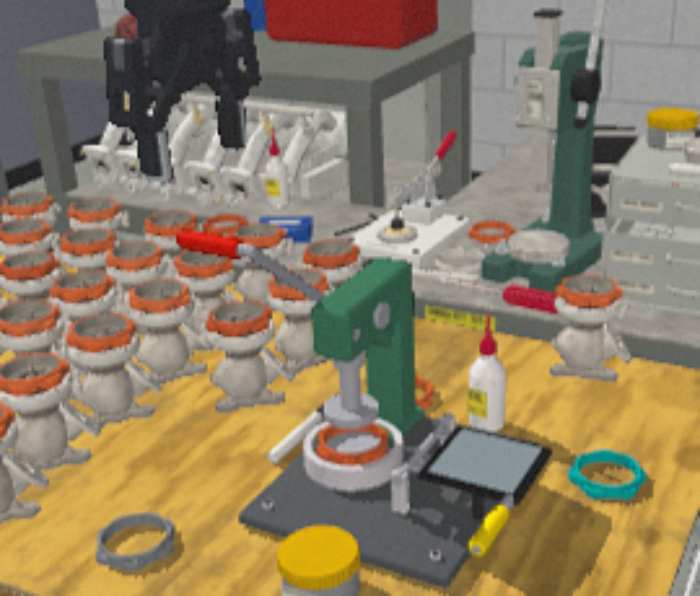

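The crop shows the open gripper (tips at about (155,170) and (230,140)) straddling the lever handle at (210,240) from above. Next I descend.

Request:
{"api": "play_rows", "payload": {"dp": [[0,0,0.3],[0,0,0.7],[0,0,1.1],[0,0,1.5],[0,0,1.8]], "rot": [[0,0,0],[0,0,0],[0,0,0],[0,0,0],[0,0,0]]}}

```text
clock: 2.65
eef_pos: [480.8, -120.1, 238.9]
tcp_rot: [-3.14, -0.0, 1.541]
contact_force: [-0.6, -0.7, -0.1]
opening: 0.999
grasp_force: 0.0
```

Request:
{"api": "play_rows", "payload": {"dp": [[0,0,0],[0,0,0],[0,0,0],[0,0,0],[0,0,0]], "rot": [[0,0,0],[0,0,0],[0,0,0],[0,0,0],[0,0,0]], "fingers": 0.35, "grip_force": 90}}

```text
clock: 3.07
eef_pos: [483.0, -120.2, 241.0]
tcp_rot: [3.14, 0.0, 1.543]
contact_force: [0.3, 0.2, -0.3]
opening: 0.355
grasp_force: 0.0
```

```bash
python3 - <<'E'
from rig import telemetry, optics
import cv2,numpy as np
f=optics.grab_frame("scene"); s=telemetry.sense(); print(s["eef_pos"],s["tcp_rot"],s["contact_force"],s["opening"])
cv2.imwrite("pics/a2.png",cv2.resize(f["color"][100:240,150:330,::-1],(760,591)))
E
```

```text
[ 482.95768538 -120.07781037  240.84700796] [3.14033769e+00 2.71990135e-04 1.54267886e+00] [ 0.09976722  0.82878914 -0.33230551] 0.35026187182945395
```

View pics/a2.png

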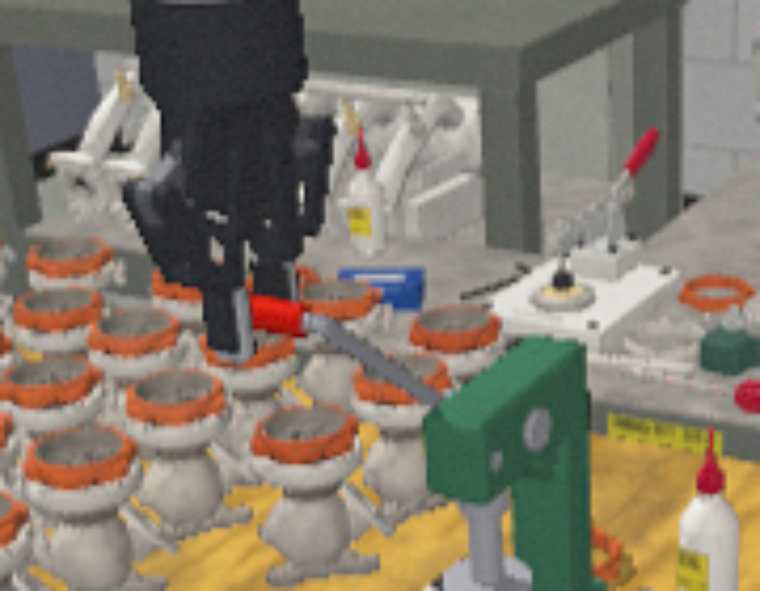

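The handle, at (270,315), lies between the finger pads, whose front tip is at (235,360). I close on it.

Request:
{"api": "play_rows", "payload": {"dp": [[0,0,0],[0,0,0],[0,0,0],[0,0,0],[0,0,0]], "rot": [[0,0,0],[0,0,0],[0,0,0],[0,0,0],[0,0,0]], "fingers": 0, "grip_force": 90}}

```text
clock: 3.53
eef_pos: [483.5, -120.1, 240.6]
tcp_rot: [3.14, 0.0, 1.543]
contact_force: [5.5, 0.4, 2.0]
opening: 0.165
grasp_force: 87.8
```

```bash
python3 - <<'E'
from plan import *
# handle arc: angle th above level, from 40deg down to -20deg (radius 150), relative to start; in-plane press x
X=lambda th:-150*np.cos(np.radians(th)); Z=lambda th:150*np.sin(np.radians(th))
ths=np.r_[np.linspace(40,-21.5,51)[1:]]
p0=np.array([482.8,-119.95,240.08]); yaw=1.543; u=np.array([np.cos(PR[2]),np.sin(PR[2])])
pts=[]
for t in ths:
    d=X(t)-X(40); pts.append([*(p0[:2]+u*d),p0[2]+Z(t)-Z(40),yaw])
plan([*p0,yaw],pts)
E
```

```text
dp [[-0.0, -0.05, 0.06], [-0.0, -0.1, 0.13], [-0.0, -0.15, 0.19], [-0.0, -0.2, 0.26], [-0.0, -0.24, 0.32]] rot [[0, 0, -0.0], [0, 0, -0.0], [0, 0, -0.0], [0, 0, -0.0], [0, 0, -0.0]]
dp [[-0.0, -0.05, 0.07], [-0.0, -0.09, 0.14], [-0.0, -0.13, 0.21], [-0.0, -0.17, 0.28], [-0.0, -0.21, 0.35]] rot [[0, 0, -0.0], [0, 0, -0.0], [0, 0, -0.0], [0, 0, -0.0], [0, 0, -0.0]]
dp [[-0.0, -0.03, 0.07], [-0.0, -0.07, 0.14], [-0.0, -0.1, 0.21], [-0.0, -0.13, 0.29], [-0.0, -0.17, 0.36]] rot [[0, 0, -0.0], [0, 0, -0.0], [0, 0, -0.0], [0, 0, -0.0], [0, 0, -0.0]]
dp [[-0.0, -0.02, 0.08], [-0.0, -0.05, 0.15], [-0.0, -0.08, 0.23], [-0.0, -0.1, 0.31], [-0.0, -0.12, 0.38]] rot [[0, 0, -0.0], [0, 0, -0.0], [0, 0, -0.0], [0, 0, -0.0], [0, 0, -0.0]]
dp [[-0.0, -0.02, 0.08], [-0.0, -0.04, 0.16], [-0.0, -0.06, 0.24], [-0.0, -0.07, 0.32], [-0.0, -0.09, 0.4]] rot [[0, 0, -0.0], [0, 0, -0.0], [0, 0, -0.0], [0, 0, -0.0], [0, 0, -0.0]]
dp [[-0.0, -0.01, 0.08], [-0.0, -0.02, 0.16], [-0.0, -0.03, 0.24], [-0.0, -0.04, 0.32], [-0.0, -0.04, 0.4]] rot [[0, 0, -0.0], [0, 0, -0.0], [0, 0, -0.0], [0, 0, -0.0], [0, 0, -0.0]]
dp [[-0.0, -0.01, 0.08], [-0.0, -0.01, 0.16], [-0.0, -0.01, 0.24], [-0.0, -0.01, 0.32], [-0.0, -0.0, 0.4]] rot [[0, 0, -0.0], [0, 0, -0.0], [0, 0, -0.0], [0, 0, -0.0], [0, 0, -0.0]]
dp [[-0.0, 0.0, 0.08], [-0.0, 0.01, 0.16], [-0.0, 0.02, 0.24], [-0.0, 0.03, 0.32], [-0.0, 0.04, 0.4]] rot [[0, 0, -0.0], [0, 0, -0.0], [0, 0, -0.0], [0, 0, -0.0], [0, 0, -0.0]]
dp [[-0.0, 0.01, 0.08], [-0.0, 0.03, 0.16], [-0.0, 0.05, 0.24], [-0.0, 0.07, 0.32], [-0.0, 0.09, 0.39]] rot [[0, 0, -0.0], [0, 0, -0.0], [0, 0, -0.0], [0, 0, -0.0], [0, 0, -0.0]]
dp [[-0.0, 0.02, 0.08], [-0.0, 0.04, 0.16], [-0.0, 0.07, 0.23], [-0.0, 0.09, 0.31], [-0.0, 0.12, 0.38]] rot [[0, 0, -0.0], [0, 0, -0.0], [0, 0, -0.0], [0, 0, -0.0], [0, 0, -0.0]]
end [ 458.01  -119.261   88.88     1.543]
```

Request:
{"api": "play_rows", "payload": {"dp": [[0,-0.05,0.06],[0,-0.1,0.13],[0,-0.15,0.19],[0,-0.2,0.26],[0,-0.24,0.32]], "rot": [[0,0,0],[0,0,0],[0,0,0],[0,0,0],[0,0,0]]}}

```text
clock: 3.95
eef_pos: [475.1, -119.9, 228.8]
tcp_rot: [3.136, 0.0, 1.543]
contact_force: [2.9, 1.9, 14.6]
opening: 0.164
grasp_force: 89.2
```

Request:
{"api": "play_rows", "payload": {"dp": [[0,-0.05,0.07],[0,-0.09,0.14],[0,-0.13,0.21],[0,-0.17,0.28],[0,-0.21,0.35]], "rot": [[0,0,0],[0,0,0],[0,0,0],[0,0,0],[0,0,0]]}}

```text
clock: 4.37
eef_pos: [467.0, -119.8, 214.6]
tcp_rot: [3.136, 0.001, 1.543]
contact_force: [5.9, 1.5, 10.6]
opening: 0.172
grasp_force: 91.3
```

Request:
{"api": "play_rows", "payload": {"dp": [[0,-0.03,0.07],[0,-0.07,0.14],[0,-0.1,0.21],[0,-0.13,0.29],[0,-0.17,0.36]], "rot": [[0,0,0],[0,0,0],[0,0,0],[0,0,0],[0,0,0]]}}

```text
clock: 4.78
eef_pos: [460.4, -119.6, 199.9]
tcp_rot: [3.136, 0.001, 1.543]
contact_force: [9.3, 1.6, 6.3]
opening: 0.169
grasp_force: 93.4
```

Request:
{"api": "play_rows", "payload": {"dp": [[0,-0.02,0.08],[0,-0.05,0.15],[0,-0.07,0.23],[0,-0.09,0.31],[0,-0.11,0.38]], "rot": [[0,0,0],[0,0,0],[0,0,0],[0,0,0],[0,0,0]]}}

```text
clock: 5.2
eef_pos: [455.2, -119.5, 184.5]
tcp_rot: [3.138, 0.001, 1.543]
contact_force: [8.1, 0.7, 5.8]
opening: 0.173
grasp_force: 96.1
```

Request:
{"api": "play_rows", "payload": {"dp": [[0,-0.02,0.08],[0,-0.03,0.16],[0,-0.04,0.24],[0,-0.05,0.32],[0,-0.07,0.4]], "rot": [[0,0,0],[0,0,0],[0,0,0],[0,0,0],[0,0,0]]}}

```text
clock: 5.62
eef_pos: [451.5, -119.4, 168.7]
tcp_rot: [3.139, 0.001, 1.543]
contact_force: [8.3, -1.9, 2.4]
opening: 0.168
grasp_force: 98.3
```

Request:
{"api": "play_rows", "payload": {"dp": [[0,-0.01,0.08],[0,-0.02,0.16],[0,-0.03,0.24],[0,-0.04,0.32],[0,-0.04,0.4]], "rot": [[0,0,0],[0,0,0],[0,0,0],[0,0,0],[0,0,0]]}}

```text
clock: 6.03
eef_pos: [449.6, -119.4, 152.5]
tcp_rot: [3.14, 0.001, 1.543]
contact_force: [-2.5, 0.1, 16.1]
opening: 0.168
grasp_force: 100.1
```

Request:
{"api": "play_rows", "payload": {"dp": [[0,-0.01,0.08],[0,-0.01,0.16],[0,-0.01,0.24],[0,0,0.32],[0,0,0.4]], "rot": [[0,0,0],[0,0,0],[0,0,0],[0,0,0],[0,0,0]]}}

```text
clock: 6.45
eef_pos: [449.0, -119.3, 136.1]
tcp_rot: [3.142, 0.001, 1.543]
contact_force: [-1.7, 0.2, 12.5]
opening: 0.169
grasp_force: 102.8
```

Request:
{"api": "play_rows", "payload": {"dp": [[0,0,0.08],[0,0.01,0.16],[0,0.02,0.24],[0,0.03,0.32],[0,0.04,0.4]], "rot": [[0,0,0],[0,0,0],[0,0,0],[0,0,0],[0,0,0]]}}

```text
clock: 6.87
eef_pos: [449.9, -119.4, 119.9]
tcp_rot: [-3.14, 0.001, 1.543]
contact_force: [-0.4, -1.8, 7.6]
opening: 0.172
grasp_force: 105.6
```

Request:
{"api": "play_rows", "payload": {"dp": [[0,0.01,0.08],[0,0.03,0.16],[0,0.05,0.24],[0,0.07,0.32],[0,0.09,0.39]], "rot": [[0,0,0],[0,0,0],[0,0,0],[0,0,0],[0,0,0]]}}

```text
clock: 7.28
eef_pos: [452.8, -119.4, 104.4]
tcp_rot: [-3.139, 0.0, 1.543]
contact_force: [-9.4, -1.1, 18.1]
opening: 0.166
grasp_force: 106.7
```

Request:
{"api": "play_rows", "payload": {"dp": [[0,0.02,0.06],[0,0.03,0.1],[0,0.05,0.15],[0,0.06,0.2],[0,0.08,0.25]], "rot": [[0,0,0],[0,0,0],[0,0,0],[0,0,0],[0,0,0]]}}

```text
clock: 7.7
eef_pos: [455.1, -119.3, 93.8]
tcp_rot: [-3.137, 0.0, 1.544]
contact_force: [-6.2, -2.3, 9.6]
opening: 0.167
grasp_force: 109.2
```

```bash
python3 - <<'E'
from rig import telemetry, optics
import cv2,numpy as np
f=optics.grab_frame("scene"); s=telemetry.sense(); print(s["eef_pos"],s["tcp_rot"],s["contact_force"],s["opening"])
cv2.imwrite("pics/a3.png",cv2.resize(f["color"][140:300,150:350,::-1],(740,592)))
E
```

```text
[ 455.09983546 -119.30975596   93.54325927] [-3.13683454e+00  9.70933974e-05  1.54368348e+00] [-5.06918277 -2.28543676  9.67811898] 0.17057494423050082
```

View pics/a3.png

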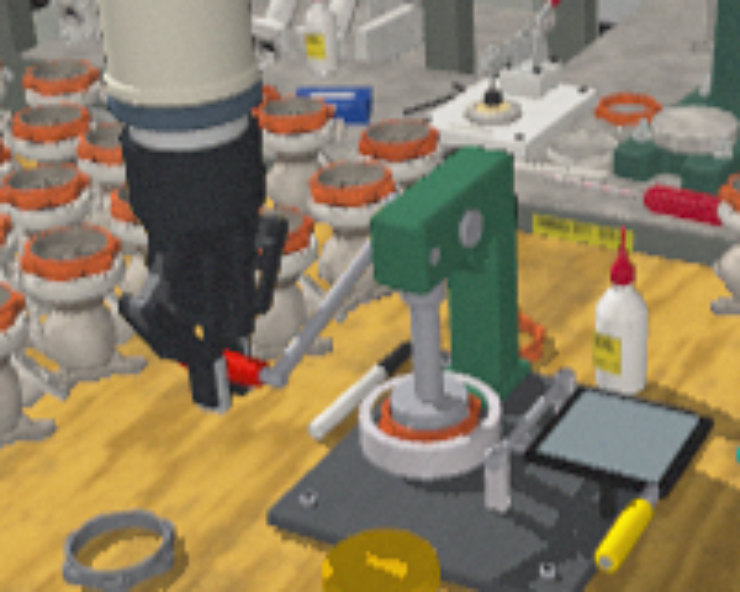

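The crop shows the handle still pinched at (245,370) with the ram pad inside the nest at (430,410), so it is close to the bottom. I continue gently until the stop shows in the force.

Request:
{"api": "play_rows", "payload": {"dp": [[0,0.01,0.03],[0,0.02,0.06],[0,0.03,0.09],[0,0.03,0.09],[0,0.03,0.09]], "rot": [[0,0,0],[0,0,0],[0,0,0],[0,0,0],[0,0,0]], "grip_force": 110}}

```text
clock: 8.17
eef_pos: [456.2, -119.3, 90.3]
tcp_rot: [-3.137, 0.0, 1.544]
contact_force: [-5.9, -1.5, 11.3]
opening: 0.167
grasp_force: 109.2
```

Request:
{"api": "play_rows", "payload": {"dp": [[0,0.01,0.03],[0,0.02,0.06],[0,0.03,0.09],[0,0.03,0.09],[0,0.03,0.09]], "rot": [[0,0,0],[0,0,0],[0,0,0],[0,0,0],[0,0,0]]}}

```text
clock: 8.58
eef_pos: [457.4, -119.4, 86.8]
tcp_rot: [-3.137, 0.0, 1.544]
contact_force: [-7.0, -1.2, 12.7]
opening: 0.169
grasp_force: 109.5
```

Request:
{"api": "play_rows", "payload": {"dp": [[0,0.01,0.03],[0,0.02,0.06],[0,0.03,0.09],[0,0.03,0.09],[0,0.03,0.09]], "rot": [[0,0,0],[0,0,0],[0,0,0],[0,0,0],[0,0,0]], "grip_force": 118}}

```text
clock: 9.0
eef_pos: [458.4, -119.4, 84.2]
tcp_rot: [-3.137, 0.0, 1.544]
contact_force: [-14.2, -1.2, 30.8]
opening: 0.17
grasp_force: 116.3
```

```bash
python3 - <<'E'
from rig import telemetry, optics
import cv2,numpy as np
f=optics.grab_frame("scene"); s=telemetry.sense(); print(s["eef_pos"],s["tcp_rot"],s["contact_force"],s["opening"])
a=f["color"][220:270,175:300,::-1]
b=cv2.imread("pics/a3.png"); 
cv2.imwrite("pics/a4.png",np.vstack([cv2.resize(a,(750,300)),cv2.resize(cv2.resize(b,(200,160))[80:130,25:150],(750,300))]))
E
```

```text
[ 458.37313571 -119.39583462   84.23280812] [-3.13676792e+00  9.62964371e-05  1.54367019e+00] [-14.18637574  -0.33448077  30.01368117] 0.16858401664513029
```

View pics/a4.png

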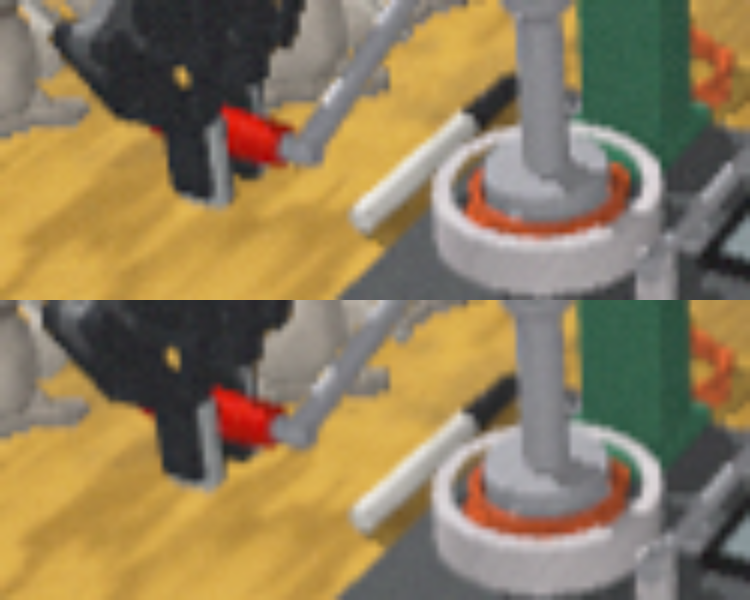

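Upper half (now): the lever end is at (302,150), about scene pixel (225,245), and the ram pad sits on the ring. The force has jumped, so I check the lever angle against the pixel expected at the stop.

```bash
python3 - <<'E'
from h import *
p=np.load("pose.npy")
for th in (-10,-12,-14,-16,-18,-20):
    t=np.radians(th); a=lambda y,o=0:[25-(150)*np.cos(t),y,162+150*np.sin(t)]
    print(th,proj("scene",P(p,[a(78),a(84),a(113)])).round(1).tolist(), P(p,[a(113)]).round(1))
# same check at rest
t=np.radians(40);print(proj("scene",P(p,[[25-150*np.cos(t),78,162+150*np.sin(t)]])))
for z in (42,39,36): print(z,proj("scene",P(p,[[0,45,z]])))
E
```

```text
-10 [[221.8, 236.5], [219.5, 235.9], [208.4, 233.0]] [[ 449.9 -122.   136. ]]
-12 [[222.3, 238.4], [220.0, 237.8], [208.9, 234.8]] [[ 450.9 -122.   130.8]]
-14 [[222.9, 240.2], [220.6, 239.6], [209.5, 236.6]] [[ 452.  -122.   125.7]]
-16 [[223.5, 241.9], [221.2, 241.3], [210.2, 238.3]] [[ 453.4 -122.1  120.7]]
-18 [[224.1, 243.6], [221.8, 242.9], [210.9, 240.0]] [[ 454.9 -122.1  115.6]]
-20 [[224.8, 245.1], [222.5, 244.5], [211.6, 241.5]] [[ 456.6 -122.2  110.7]]
[[225.18616373 177.07123756]]
42 [[266.23859024 248.84727504]]
39 [[266.29653467 249.88567836]]
36 [[266.35430876 250.92102911]]
```

The lever end matches the −20° stop. One more small push confirms it is stiff.

Request:
{"api": "play_rows", "payload": {"dp": [[0,0.01,0.03],[0,0.02,0.05],[0,0.02,0.05]], "rot": [[0,0,0],[0,0,0],[0,0,0]]}}

```text
clock: 9.3
eef_pos: [458.7, -119.4, 83.4]
tcp_rot: [-3.136, 0.0, 1.544]
contact_force: [-22.1, 1.0, 54.2]
opening: 0.164
grasp_force: 119.0
```

```bash
python3 - <<'E'
from plan import *
X=lambda th:-150*np.cos(np.radians(th)); Z=lambda th:150*np.sin(np.radians(th))
ths=np.linspace(-20,40,71)[1:]; yaw=1.543; u=np.array([np.cos(PR[2]),np.sin(PR[2])])
p0=np.array([458.4,-119.4,84.5]); pts=[]
for t in ths: pts.append([*(p0[:2]+u*(X(t)-X(-20))),p0[2]+Z(t)-Z(-20),yaw])
plan([*p0,yaw],pts)
E
```

```text
dp [[-0.0, -0.02, -0.05], [-0.0, -0.04, -0.11], [-0.0, -0.05, -0.16], [-0.0, -0.07, -0.21], [-0.0, -0.09, -0.27]] rot [[0, 0, -0.0], [0, 0, -0.0], [0, 0, -0.0], [0, 0, -0.0], [0, 0, -0.0]]
dp [[-0.0, -0.01, -0.05], [-0.0, -0.02, -0.11], [-0.0, -0.04, -0.16], [-0.0, -0.05, -0.21], [-0.0, -0.06, -0.27]] rot [[0, 0, -0.0], [0, 0, -0.0], [0, 0, -0.0], [0, 0, -0.0], [0, 0, -0.0]]
dp [[-0.0, -0.01, -0.05], [-0.0, -0.02, -0.11], [-0.0, -0.03, -0.17], [-0.0, -0.04, -0.22], [-0.0, -0.05, -0.28]] rot [[0, 0, -0.0], [0, 0, -0.0], [0, 0, -0.0], [0, 0, -0.0], [0, 0, -0.0]]
dp [[-0.0, -0.0, -0.05], [-0.0, -0.01, -0.11], [-0.0, -0.01, -0.16], [-0.0, -0.02, -0.22], [-0.0, -0.02, -0.28]] rot [[0, 0, -0.0], [0, 0, -0.0], [0, 0, -0.0], [0, 0, -0.0], [0, 0, -0.0]]
dp [[-0.0, -0.0, -0.05], [-0.0, -0.01, -0.11], [-0.0, -0.01, -0.16], [-0.0, -0.01, -0.22], [-0.0, -0.0, -0.28]] rot [[0, 0, -0.0], [0, 0, -0.0], [0, 0, -0.0], [0, 0, -0.0], [0, 0, -0.0]]
dp [[-0.0, -0.0, -0.05], [-0.0, -0.0, -0.11], [-0.0, 0.0, -0.16], [-0.0, 0.01, -0.22], [-0.0, 0.01, -0.28]] rot [[0, 0, -0.0], [0, 0, -0.0], [0, 0, -0.0], [0,
[... 807 characters left out ...]
7, -0.15], [0.0, 0.09, -0.2], [0.0, 0.12, -0.25]] rot [[0, 0, -0.0], [0, 0, -0.0], [0, 0, -0.0], [0, 0, -0.0], [0, 0, -0.0]]
dp [[0.0, 0.02, -0.05], [0.0, 0.05, -0.1], [0.0, 0.08, -0.15], [0.0, 0.11, -0.2], [0.0, 0.13, -0.25]] rot [[0, 0, -0.0], [0, 0, -0.0], [0, 0, -0.0], [0, 0, -0.0], [0, 0, -0.0]]
dp [[0.0, 0.03, -0.05], [0.0, 0.06, -0.09], [0.0, 0.09, -0.14], [0.0, 0.13, -0.19], [0.0, 0.16, -0.23]] rot [[0, 0, -0.0], [0, 0, -0.0], [0, 0, -0.0], [0, 0, -0.0], [0, 0, -0.0]]
dp [[0.0, 0.03, -0.05], [0.0, 0.07, -0.09], [0.0, 0.1, -0.14], [0.0, 0.14, -0.18], [0.0, 0.17, -0.22]] rot [[0, 0, -0.0], [0, 0, -0.0], [0, 0, -0.0], [0, 0, -0.0], [0, 0, -0.0]]
end [ 484.39  -120.123  232.1      1.543]
```

The stop is confirmed: it is stiff, with 54 N at the handle for about 1 mm more. Next I ease it back up.

Request:
{"api": "play_rows", "payload": {"dp": [[0,-0.04,-0.06],[0,-0.08,-0.13],[0,-0.12,-0.2],[0,-0.15,-0.27],[0,-0.18,-0.34]], "rot": [[0,0,0],[0,0,0],[0,0,0],[0,0,0],[0,0,0]]}}

```text
clock: 9.72
eef_pos: [454.6, -119.4, 95.6]
tcp_rot: [3.141, 0.0, 1.543]
contact_force: [2.9, 0.6, 9.1]
opening: 0.169
grasp_force: 114.8
```

Request:
{"api": "play_rows", "payload": {"dp": [[0,-0.01,-0.05],[0,-0.02,-0.11],[0,-0.04,-0.16],[0,-0.05,-0.21],[0,-0.06,-0.27]], "rot": [[0,0,0],[0,0,0],[0,0,0],[0,0,0],[0,0,0]]}}

```text
clock: 10.13
eef_pos: [451.9, -119.3, 105.8]
tcp_rot: [-3.141, 0.0, 1.543]
contact_force: [4.6, -2.5, 1.2]
opening: 0.165
grasp_force: 114.4
```

Request:
{"api": "play_rows", "payload": {"dp": [[0,-0.01,-0.05],[0,-0.02,-0.11],[0,-0.03,-0.17],[0,-0.04,-0.22],[0,-0.05,-0.28]], "rot": [[0,0,0],[0,0,0],[0,0,0],[0,0,0],[0,0,0]]}}

```text
clock: 10.55
eef_pos: [450.3, -119.4, 117.6]
tcp_rot: [3.141, 0.0, 1.542]
contact_force: [-1.3, -2.3, 10.3]
opening: 0.165
grasp_force: 114.8
```

Request:
{"api": "play_rows", "payload": {"dp": [[0,0,-0.05],[0,-0.01,-0.11],[0,-0.01,-0.16],[0,-0.02,-0.22],[0,-0.02,-0.28]], "rot": [[0,0,0],[0,0,0],[0,0,0],[0,0,0],[0,0,0]]}}

```text
clock: 10.97
eef_pos: [449.1, -119.4, 128.3]
tcp_rot: [-3.141, 0.0, 1.543]
contact_force: [1.9, -3.9, 4.0]
opening: 0.163
grasp_force: 114.6
```

Request:
{"api": "play_rows", "payload": {"dp": [[0,0,-0.05],[0,-0.01,-0.11],[0,-0.01,-0.16],[0,-0.01,-0.22],[0,0,-0.28]], "rot": [[0,0,0],[0,0,0],[0,0,0],[0,0,0],[0,0,0]]}}

```text
clock: 11.38
eef_pos: [449.1, -119.0, 139.6]
tcp_rot: [-3.141, -0.0, 1.543]
contact_force: [-5.5, -1.8, 14.7]
opening: 0.165
grasp_force: 114.9
```

Request:
{"api": "play_rows", "payload": {"dp": [[0,0,-0.05],[0,0,-0.11],[0,0,-0.16],[0,0.01,-0.22],[0,0.01,-0.28]], "rot": [[0,0,0],[0,0,0],[0,0,0],[0,0,0],[0,0,0]]}}

```text
clock: 11.8
eef_pos: [449.3, -119.0, 150.8]
tcp_rot: [-3.141, 0.0, 1.544]
contact_force: [-0.7, -1.6, 7.4]
opening: 0.162
grasp_force: 115.1
```

Request:
{"api": "play_rows", "payload": {"dp": [[0,0.01,-0.05],[0,0.02,-0.11],[0,0.02,-0.16],[0,0.03,-0.22],[0,0.04,-0.27]], "rot": [[0,0,0],[0,0,0],[0,0,0],[0,0,0],[0,0,0]]}}

```text
clock: 12.22
eef_pos: [450.3, -119.0, 160.9]
tcp_rot: [-3.139, -0.0, 1.543]
contact_force: [-2.4, -3.8, 1.0]
opening: 0.165
grasp_force: 114.8
```

Request:
{"api": "play_rows", "payload": {"dp": [[0,0.01,-0.06],[0,0.02,-0.11],[0,0.03,-0.17],[0,0.05,-0.22],[0,0.06,-0.28]], "rot": [[0,0,0],[0,0,0],[0,0,0],[0,0,0],[0,0,0]]}}

```text
clock: 12.63
eef_pos: [452.5, -119.6, 173.0]
tcp_rot: [-3.139, 0.0, 1.541]
contact_force: [-11.5, -5.9, 12.5]
opening: 0.164
grasp_force: 114.6
```

Request:
{"api": "play_rows", "payload": {"dp": [[0,0.01,-0.05],[0,0.03,-0.11],[0,0.04,-0.16],[0,0.06,-0.21],[0,0.08,-0.27]], "rot": [[0,0,0],[0,0,0],[0,0,0],[0,0,0],[0,0,0]]}}

```text
clock: 13.05
eef_pos: [454.9, -119.6, 183.1]
tcp_rot: [-3.137, 0.0, 1.541]
contact_force: [-10.1, -7.6, 4.8]
opening: 0.166
grasp_force: 114.6
```

Request:
{"api": "play_rows", "payload": {"dp": [[0,0.02,-0.05],[0,0.04,-0.1],[0,0.06,-0.16],[0,0.08,-0.21],[0,0.1,-0.26]], "rot": [[0,0,0],[0,0,0],[0,0,0],[0,0,0],[0,0,0]]}}

```text
clock: 13.47
eef_pos: [458.2, -118.8, 193.6]
tcp_rot: [-3.136, -0.001, 1.543]
contact_force: [-16.9, 0.0, 16.8]
opening: 0.16
grasp_force: 115.3
```

Request:
{"api": "play_rows", "payload": {"dp": [[0,0.02,-0.05],[0,0.04,-0.1],[0,0.07,-0.15],[0,0.09,-0.2],[0,0.12,-0.25]], "rot": [[0,0,0],[0,0,0],[0,0,0],[0,0,0],[0,0,0]]}}

```text
clock: 13.88
eef_pos: [462.0, -118.8, 203.3]
tcp_rot: [-3.133, -0.001, 1.544]
contact_force: [-17.5, -0.7, 12.5]
opening: 0.162
grasp_force: 115.4
```

Request:
{"api": "play_rows", "payload": {"dp": [[0,0.02,-0.05],[0,0.05,-0.1],[0,0.08,-0.15],[0,0.11,-0.2],[0,0.13,-0.25]], "rot": [[0,0,0],[0,0,0],[0,0,0],[0,0,0],[0,0,0]]}}

```text
clock: 14.3
eef_pos: [466.5, -119.5, 213.2]
tcp_rot: [-3.132, -0.0, 1.543]
contact_force: [-19.4, -10.9, 15.2]
opening: 0.159
grasp_force: 115.0
```

Request:
{"api": "play_rows", "payload": {"dp": [[0,0.03,-0.05],[0,0.06,-0.09],[0,0.09,-0.14],[0,0.13,-0.19],[0,0.16,-0.23]], "rot": [[0,0,0],[0,0,0],[0,0,0],[0,0,0],[0,0,0]]}}

```text
clock: 14.72
eef_pos: [471.8, -119.6, 222.8]
tcp_rot: [-3.13, -0.0, 1.542]
contact_force: [-27.0, -15.6, 20.1]
opening: 0.16
grasp_force: 115.0
```

Request:
{"api": "play_rows", "payload": {"dp": [[0,0.01,-0.05],[0,0.03,-0.09],[0,0.05,-0.14],[0,0.07,-0.18],[0,0.09,-0.22]], "rot": [[0,0,0],[0,0,0],[0,0,0],[0,0,0],[0,0,0]]}}

```text
clock: 15.13
eef_pos: [477.8, -119.9, 232.3]
tcp_rot: [-3.135, -0.0, 1.542]
contact_force: [-18.5, -15.1, 18.2]
opening: 0.158
grasp_force: 115.2
```

```bash
python3 - <<'E'
from rig import telemetry, optics
import cv2,numpy as np
f=optics.grab_frame("scene"); s=telemetry.sense(); print(s["eef_pos"],s["tcp_rot"],s["contact_force"],s["opening"],s["clock"])
a=f["color"][155:285,180:355,::-1]
cv2.imwrite("pics/a5.png",cv2.resize(a,(790,587)))
E
```

```text
[ 478.06034401 -119.82759385  232.58970996] [-3.13559453e+00 -5.01251172e-04  1.54196869e+00] [-23.6098681    8.06871886  24.25667891] 0.15723326737290066 15.1833
```

View pics/a5.png

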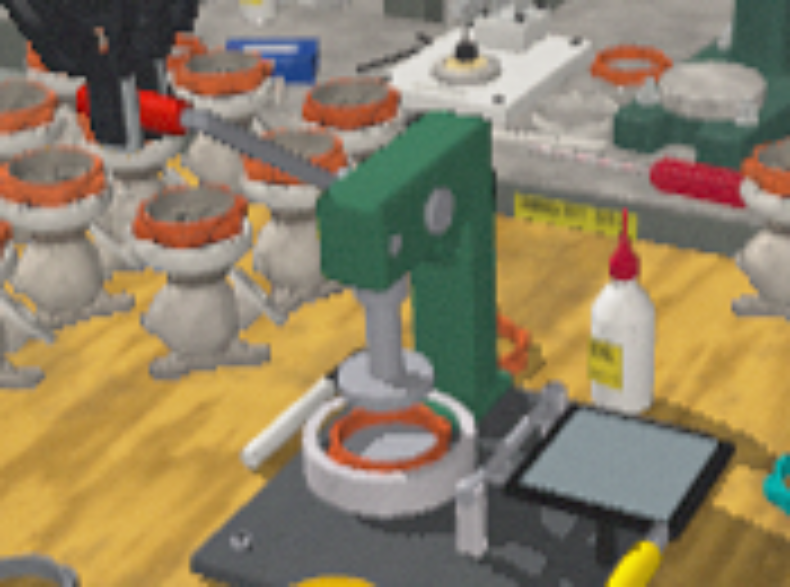

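The crop shows the lever end at (195,118), about 4° short of rest, the ram lifted and the ring low in the nest at (390,440). I continue up in smaller steps.

Request:
{"api": "play_rows", "payload": {"dp": [[0,0.01,-0.03],[0,0.02,-0.06],[0,0.03,-0.08],[0,0.04,-0.1],[0,0.05,-0.12]], "rot": [[0,0,0],[0,0,0],[0,0,0],[0,0,0],[0,0,0]]}}

```text
clock: 15.6
eef_pos: [481.4, -119.9, 237.4]
tcp_rot: [-3.139, -0.0, 1.542]
contact_force: [-10.6, -13.8, 13.0]
opening: 0.162
grasp_force: 115.0
```

Request:
{"api": "play_rows", "payload": {"dp": [[0,0.01,-0.02],[0,0.03,-0.04],[0,0.04,-0.07],[0,0.05,-0.09],[0,0.06,-0.11]], "rot": [[0,0,0],[0,0,0],[0,0,0],[0,0,0],[0,0,0]]}}

```text
clock: 16.02
eef_pos: [484.2, -119.9, 241.3]
tcp_rot: [-3.14, -0.0, 1.542]
contact_force: [-9.4, 5.6, 3.7]
opening: 0.159
grasp_force: 115.5
```

Request:
{"api": "play_rows", "payload": {"dp": [[0,0.01,-0.02],[0,0.02,-0.04],[0,0.02,-0.05],[0,0.02,-0.05]], "rot": [[0,0,0],[0,0,0],[0,0,0],[0,0,0]]}}

```text
clock: 16.35
eef_pos: [484.2, -120.0, 241.5]
tcp_rot: [-3.137, -0.0, 1.542]
contact_force: [-4.7, -18.4, -7.8]
opening: 0.159
grasp_force: 115.3
```

```bash
python3 - <<'E'
from rig import telemetry, optics
import cv2,numpy as np
f=optics.grab_frame("scene"); s=telemetry.sense(); print(s["eef_pos"],s["contact_force"],s["opening"],s["clock"])
g0=np.load("scene0.npz")["color"]
# compare lever arm region (right of the gripper) with the picture at rest
A=cv2.cvtColor(g0,cv2.COLOR_RGB2GRAY)[176:192,222:246]; B=cv2.cvtColor(f["color"],cv2.COLOR_RGB2GRAY)[168:200,214:254]
m=cv2.matchTemplate(B,A,cv2.TM_CCOEFF_NORMED); print(m.max(), np.array(np.unravel_index(m.argmax(),m.shape))-8)
# ram
A=cv2.cvtColor(g0,cv2.COLOR_RGB2GRAY)[222:246,250:282]; B=cv2.cvtColor(f["color"],cv2.COLOR_RGB2GRAY)[214:254,242:290]
m=cv2.matchTemplate(B,A,cv2.TM_CCOEFF_NORMED); print(m.max(), np.array(np.unravel_index(m.argmax(),m.shape))-8)
cv2.imwrite("pics/a6.png",np.hstack([cv2.resize(g0[160:280,190:310,::-1],(395,395)),cv2.resize(f["color"][160:280,190:310,::-1],(395,395))]))
E
```

```text
[ 484.24107225 -120.01848163  241.51784551] [-7.22121888 -6.41153123 -3.75857493] 0.1621713933101395 16.4
0.96716064 [0 0]
0.9937098 [0 0]
```

View pics/a6.png

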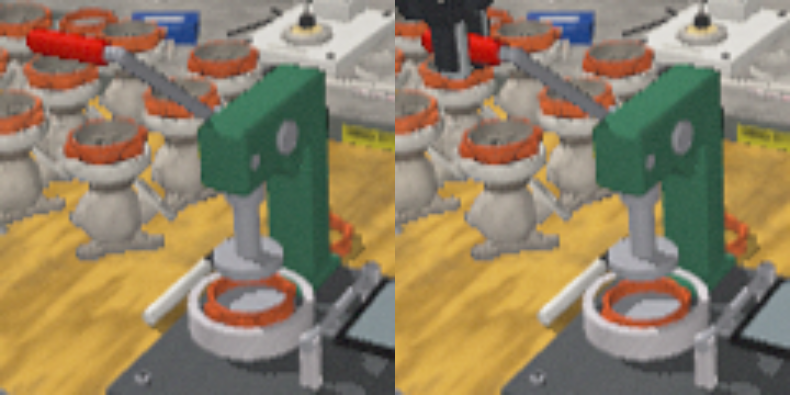

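Left is before and right is now. The lever and ram match the rest picture with zero pixel shift, and the ring sits visibly lower in the nest. I release, retreat upward and plan the move to the pin.

Request:
{"api": "play_rows", "payload": {"dp": [[0,0,0],[0,0,0],[0,0,0],[0,0,0],[0,0,0]], "rot": [[0,0,0],[0,0,0],[0,0,0],[0,0,0],[0,0,0]], "fingers": 0.7}}

```text
clock: 16.82
eef_pos: [486.8, -120.0, 243.2]
tcp_rot: [3.14, -0.0, 1.543]
contact_force: [0.2, 0.0, -0.8]
opening: 0.702
grasp_force: 0.0
```

Request:
{"api": "play_rows", "payload": {"dp": [[0,0,-0.3],[0,0,-0.8],[0,0,-1.4],[0,0,-1.9],[0,0,-2.2]], "rot": [[0,0,0],[0,0,0],[0,0,0],[0,0,0],[0,0,0]]}}

```text
clock: 17.23
eef_pos: [487.2, -120.2, 333.5]
tcp_rot: [3.138, 0.0, 1.543]
contact_force: [0.3, -0.0, -1.3]
opening: 0.698
grasp_force: 0.0
```

```bash
python3 - <<'E'
from rig import telemetry
from plan import *
s=telemetry.sense(); print(s["clock"],s["qpos"].round(2),s["opening"])
a=[*s["eef_pos"],s["tcp_rot"][2]]; print(np.round(a,3))
from h import P
g=P(PR,[[-92,-128,150]])[0]; print(g, P(PR,[[-92,-30,129]]))
plan(a,line(a,[*g[:2],160,-0.0275],20))
E
```

```text
17.2333 [-0.24  0.07  1.77  0.    1.31 -0.22] 0.6984434436598939
[ 487.236 -120.164  333.465    1.543]
[ 473.9597546  -363.73395313  150.        ] [[ 476.65094783 -265.77091173  129.        ]]
dp [[-0.17, -0.0, 0.12], [-0.35, -0.01, 0.25], [-0.56, -0.01, 0.4], [-0.8, -0.02, 0.57], [-1.09, -0.03, 0.77]] rot [[0, 0, 0.42], [0, 0, 0.86], [0, 0, 1.38], [0, 0, 1.97], [0, 0, 2.67]]
dp [[-0.31, 0.08, 0.23], [-0.67, 0.17, 0.5], [-1.06, 0.27, 0.78], [-1.47, 0.38, 1.08], [-1.9, 0.49, 1.4]] rot [[0, 0, 0.8], [0, 0, 1.7], [0, 0, 2.69], [0, 0, 3.74], [0, 0, 4.83]]
dp [[-0.32, 0.3, 0.31], [-0.63, 0.6, 0.62], [-0.92, 0.87, 0.9], [-1.18, 1.13, 1.16], [-1.42, 1.35, 1.39]] rot [[0, 0, 1.08], [0, 0, 2.13], [0, 0, 3.12], [0, 0, 4.02], [0, 0, 4.83]]
dp [[-0.08, 0.27, 0.21], [-0.16, 0.5, 0.38], [-0.22, 0.7, 0.53], [-0.28, 0.87, 0.66], [-0.33, 1.04, 0.78]] rot [[0, 0, 0.69], [0, 0, 1.29], [0, 0, 1.8], [0, 0, 2.25], [0, 0, 2.66]]
end [ 4.73857e+02 -3.63917e+02  1.59865e+02 -2.70000e-02]
```

Request:
{"api": "play_rows", "payload": {"dp": [[-0.17,0,0.05],[-0.35,-0.01,0.15],[-0.56,-0.01,0.3],[-0.8,-0.02,0.5],[-1.09,-0.03,0.77]], "rot": [[0,0,0.42],[0,0,0.86],[0,0,1.38],[0,0,1.97],[0,0,2.67]]}}

```text
clock: 17.65
eef_pos: [484.5, -163.9, 300.6]
tcp_rot: [3.139, -0.0, 1.261]
contact_force: [-0.0, -1.1, -0.2]
opening: 0.705
grasp_force: 0.0
```

Request:
{"api": "play_rows", "payload": {"dp": [[-0.31,0.08,0.23],[-0.67,0.17,0.5],[-1.06,0.27,0.78],[-1.47,0.38,1.08],[-1.9,0.49,1.4]], "rot": [[0,0,0.8],[0,0,1.7],[0,0,2.69],[0,0,3.74],[0,0,4.83]]}}

```text
clock: 18.07
eef_pos: [479.9, -242.7, 244.0]
tcp_rot: [3.141, -0.001, 0.752]
contact_force: [1.3, 0.2, -0.1]
opening: 0.704
grasp_force: 0.0
```

Request:
{"api": "play_rows", "payload": {"dp": [[-0.32,0.3,0.31],[-0.63,0.6,0.62],[-0.92,0.87,0.9],[-1.18,1.13,1.16],[-1.42,1.35,1.39]], "rot": [[0,0,1.08],[0,0,2.13],[0,0,3.12],[0,0,4.02],[0,0,4.83]]}}

```text
clock: 18.48
eef_pos: [475.5, -321.3, 187.9]
tcp_rot: [3.141, -0.0, 0.246]
contact_force: [0.5, 0.2, 0.8]
opening: 0.701
grasp_force: 0.0
```

Request:
{"api": "play_rows", "payload": {"dp": [[-0.08,0.27,0.21],[-0.16,0.5,0.38],[-0.22,0.7,0.53],[-0.28,0.87,0.66],[-0.33,1.04,0.78]], "rot": [[0,0,0.69],[0,0,1.29],[0,0,1.8],[0,0,2.25],[0,0,2.66]]}}

```text
clock: 18.9
eef_pos: [473.1, -364.4, 157.0]
tcp_rot: [-3.142, -0.0, -0.03]
contact_force: [0.1, 0.6, 0.6]
opening: 0.703
grasp_force: 0.0
```

Request:
{"api": "play_rows", "payload": {"dp": [[0,0,0],[0,0,0]], "rot": [[0,0,0],[0,0,0]]}}

```text
clock: 19.07
eef_pos: [472.9, -363.9, 157.1]
tcp_rot: [-3.141, 0.0, -0.026]
contact_force: [0.2, 1.3, -0.3]
opening: 0.699
grasp_force: 0.0
```

Request:
{"api": "play_rows", "payload": {"dp": [[0,0,0.4],[0,0,0.9],[0,0,1.4],[0,0,1.9],[0,0,2.2]], "rot": [[0,0,0],[0,0,0],[0,0,0],[0,0,0],[0,0,0]]}}

```text
clock: 19.48
eef_pos: [472.6, -362.9, 68.0]
tcp_rot: [-3.141, 0.001, -0.025]
contact_force: [-0.5, 0.3, 0.0]
opening: 0.693
grasp_force: 0.0
```

Request:
{"api": "play_rows", "payload": {"dp": [[0.01,0,0.2],[0.01,0,0.4],[0.01,0,0.6],[0.01,0,0.8],[0.01,0,0.9]], "rot": [[0,0,0],[0,0,0],[0,0,0],[0,0,0],[0,0,0]]}}

```text
clock: 19.9
eef_pos: [473.3, -363.8, 32.7]
tcp_rot: [-3.142, 0.0, -0.027]
contact_force: [0.2, 0.4, -0.4]
opening: 0.704
grasp_force: 0.0
```

```bash
python3 - <<'E'
from rig import telemetry, optics
import cv2,numpy as np
f=optics.grab_frame("scene"); s=telemetry.sense(); print(s["eef_pos"],s["tcp_rot"],s["contact_force"],s["opening"],s["clock"])
cv2.imwrite("pics/a7.png",f["color"][:,:,::-1])
f=optics.grab_frame("top");cv2.imwrite("pics/a7t.png",f["color"][:,:,::-1])
for n in("a7",): 
    im=cv2.imread(f"pics/{n}.png");hsv=cv2.cvtColor(im[265:305,300:340],cv2.COLOR_BGR2HSV);m=cv2.inRange(hsv,(24,200,120),(32,255,255))
    print("\n".join("".join(".#"[v>0] for v in r) for r in m[5:32]))
E
```

```text
[ 472.92125852 -363.58056797   32.19419463] [-3.14097657e+00  8.52127507e-04 -2.69186977e-02] [ 0.30153577  0.50015466 -0.33949336] 0.6996707292825391 19.95Traceback (most recent call last):
  File "<stdin>", line 8, in <module>
  File "<stdin>", line 8, in <genexpr>
  File "<stdin>", line 8, in <genexpr>
TypeError: string indices must be integers, not 'numpy.bool'
```

Request:
{"api": "play_rows", "payload": {"dp": [[0,0,0],[0,0,0],[0,0,0],[0,0,0],[0,0,0]], "rot": [[0,0,0],[0,0,0],[0,0,0],[0,0,0],[0,0,0]], "fingers": 0, "grip_force": 60}}

```text
clock: 20.42
eef_pos: [473.5, -363.1, 33.9]
tcp_rot: [-3.14, -0.0, -0.027]
contact_force: [0.5, 4.9, 5.8]
opening: 0.152
grasp_force: 58.4
```

Request:
{"api": "play_rows", "payload": {"dp": [[0,0,0],[0,0,0],[0,0,0]], "rot": [[0,0,0],[0,0,0],[0,0,0]]}}

```text
clock: 20.67
eef_pos: [473.5, -363.1, 33.9]
tcp_rot: [-3.141, -0.0, -0.027]
contact_force: [0.1, 5.5, 5.6]
opening: 0.147
grasp_force: 58.5
```

```bash
python3 - <<'E'
from plan import *
from h import P
yaw=-.0275; base=[*P(PR,[[-92.5,-128,0]])[0][:2],32,yaw]; pts=[]
for t in np.radians(np.linspace(0,90,61)[1:]):
    q=P(PR,[[-92.5,-30-98*np.cos(t),32+98*np.sin(t)]])[0]; pts.append([*q,yaw])
plan(base,pts)
E
```

```text
dp [[-0.0, -0.0, -0.06], [-0.0, -0.0, -0.13], [-0.0, -0.01, -0.19], [-0.0, -0.01, -0.26], [-0.0, -0.02, -0.32]] rot [[0, 0, -0.0], [0, 0, -0.0], [0, 0, -0.0], [0, 0, -0.0], [0, 0, -0.0]]
dp [[-0.0, -0.01, -0.06], [-0.0, -0.02, -0.13], [-0.0, -0.03, -0.19], [-0.0, -0.05, -0.25], [-0.0, -0.06, -0.31]] rot [[0, 0, -0.0], [0, 0, -0.0], [0, 0, -0.0], [0, 0, -0.0], [0, 0, -0.0]]
dp [[-0.0, -0.02, -0.07], [-0.0, -0.04, -0.13], [-0.0, -0.06, -0.19], [-0.0, -0.08, -0.25], [-0.0, -0.11, -0.31]] rot [[0, 0, -0.0], [0, 0, -0.0], [0, 0, -0.0], [0, 0, -0.0], [0, 0, -0.0]]
dp [[-0.0, -0.02, -0.06], [-0.0, -0.05, -0.11], [-0.0, -0.08, -0.17], [-0.0, -0.11, -0.23], [-0.0, -0.14, -0.29]] rot [[0, 0, -0.0], [0, 0, -0.0], [0, 0, -0.0], [0, 0, -0.0], [0, 0, -0.0]]
dp [[-0.0, -0.03, -0.05], [-0.0, -0.07, -0.1], [-0.0, -0.1, -0.16], [-0.0, -0.14, -0.21], [-0.0, -0.18, -0.26]] rot [[0, 0, -0.0], [0, 0, -0.0], [0, 0, -0.0], [0, 0, -0.0], [0, 0, -0.0]]
dp [[-0.0, -0.04, -0.05], [-0.0, -0.08, -0.1], [-0.0, -0.12, -0.15], [-0.0, -0.16, -0.2], [-0.0, -0.21, -0.24]] rot [[0, 0, -0.0], [0, 0, -0.0], [0, 0, -0.0], 
[... 518 characters left out ...]
 rot [[0, 0, -0.0], [0, 0, -0.0], [0, 0, -0.0], [0, 0, -0.0], [0, 0, -0.0]]
dp [[-0.0, -0.06, -0.03], [-0.0, -0.12, -0.05], [-0.0, -0.18, -0.07], [-0.0, -0.24, -0.09], [-0.0, -0.31, -0.11]] rot [[0, 0, -0.0], [0, 0, -0.0], [0, 0, -0.0], [0, 0, -0.0], [0, 0, -0.0]]
dp [[-0.0, -0.06, -0.01], [-0.0, -0.12, -0.03], [-0.0, -0.18, -0.04], [-0.0, -0.25, -0.05], [-0.0, -0.31, -0.06]] rot [[0, 0, -0.0], [0, 0, -0.0], [0, 0, -0.0], [0, 0, -0.0], [0, 0, -0.0]]
dp [[-0.0, -0.06, -0.01], [-0.0, -0.13, -0.01], [-0.0, -0.19, -0.02], [-0.0, -0.26, -0.02], [-0.0, -0.32, -0.02]] rot [[0, 0, -0.0], [0, 0, -0.0], [0, 0, -0.0], [0, 0, -0.0], [0, 0, -0.0]]
end [ 4.76155e+02 -2.65757e+02  1.30000e+02 -2.80000e-02]
```

The pin is held (opening 0.15, 58 N). I swing it up along the arc.

Request:
{"api": "play_rows", "payload": {"dp": [[0,0,-0.06],[0,0,-0.13],[0,-0.01,-0.19],[0,-0.01,-0.26],[0,-0.02,-0.32]], "rot": [[0,0,0],[0,0,0],[0,0,0],[0,0,0],[0,0,0]]}}

```text
clock: 21.08
eef_pos: [473.4, -362.5, 45.9]
tcp_rot: [-3.141, 0.0, -0.027]
contact_force: [3.0, 3.4, -7.6]
opening: 0.152
grasp_force: 58.4
```

Request:
{"api": "play_rows", "payload": {"dp": [[0,-0.01,-0.06],[0,-0.02,-0.13],[0,-0.03,-0.19],[0,-0.05,-0.25],[0,-0.06,-0.31]], "rot": [[0,0,0],[0,0,0],[0,0,0],[0,0,0],[0,0,0]]}}

```text
clock: 21.5
eef_pos: [473.5, -360.4, 58.6]
tcp_rot: [-3.141, -0.0, -0.027]
contact_force: [3.8, 4.4, -5.9]
opening: 0.15
grasp_force: 58.4
```

Request:
{"api": "play_rows", "payload": {"dp": [[0,-0.02,-0.07],[0,-0.04,-0.13],[0,-0.06,-0.19],[0,-0.08,-0.25],[0,-0.11,-0.31]], "rot": [[0,0,0],[0,0,0],[0,0,0],[0,0,0],[0,0,0]]}}

```text
clock: 21.92
eef_pos: [473.6, -356.7, 71.2]
tcp_rot: [3.141, -0.0, -0.027]
contact_force: [1.0, -2.6, -2.3]
opening: 0.147
grasp_force: 58.6
```

Request:
{"api": "play_rows", "payload": {"dp": [[0,-0.02,-0.06],[0,-0.05,-0.11],[0,-0.08,-0.17],[0,-0.11,-0.23],[0,-0.14,-0.29]], "rot": [[0,0,0],[0,0,0],[0,0,0],[0,0,0],[0,0,0]]}}

```text
clock: 22.33
eef_pos: [473.7, -351.6, 83.1]
tcp_rot: [3.14, -0.0, -0.027]
contact_force: [1.0, -3.7, -4.0]
opening: 0.146
grasp_force: 58.8
```

Request:
{"api": "play_rows", "payload": {"dp": [[0,-0.03,-0.05],[0,-0.07,-0.1],[0,-0.1,-0.16],[0,-0.14,-0.21],[0,-0.18,-0.26]], "rot": [[0,0,0],[0,0,0],[0,0,0],[0,0,0],[0,0,0]]}}

```text
clock: 22.75
eef_pos: [473.9, -345.4, 94.0]
tcp_rot: [3.138, -0.001, -0.026]
contact_force: [-2.8, -11.2, -2.4]
opening: 0.154
grasp_force: 58.4
```

Request:
{"api": "play_rows", "payload": {"dp": [[0,-0.04,-0.05],[0,-0.08,-0.1],[0,-0.12,-0.15],[0,-0.16,-0.2],[0,-0.21,-0.24]], "rot": [[0,0,0],[0,0,0],[0,0,0],[0,0,0],[0,0,0]]}}

```text
clock: 23.17
eef_pos: [474.1, -338.0, 104.1]
tcp_rot: [3.136, -0.001, -0.026]
contact_force: [-5.4, -16.1, 2.0]
opening: 0.147
grasp_force: 58.6
```

Request:
{"api": "play_rows", "payload": {"dp": [[0,-0.04,-0.05],[0,-0.09,-0.09],[0,-0.14,-0.13],[0,-0.19,-0.17],[0,-0.24,-0.21]], "rot": [[0,0,0],[0,0,0],[0,0,0],[0,0,0],[0,0,0]]}}

```text
clock: 23.58
eef_pos: [474.3, -329.5, 113.4]
tcp_rot: [3.134, -0.002, -0.026]
contact_force: [-9.9, -18.5, 13.6]
opening: 0.148
grasp_force: 58.5
```

Request:
{"api": "play_rows", "payload": {"dp": [[0,-0.05,-0.04],[0,-0.1,-0.08],[0,-0.16,-0.11],[0,-0.21,-0.15],[0,-0.26,-0.18]], "rot": [[0,0,0],[0,0,0],[0,0,0],[0,0,0],[0,0,0]]}}

```text
clock: 24.0
eef_pos: [474.5, -319.9, 121.5]
tcp_rot: [3.133, -0.002, -0.026]
contact_force: [-13.0, -20.6, 18.5]
opening: 0.151
grasp_force: 58.5
```

Request:
{"api": "play_rows", "payload": {"dp": [[0,-0.06,-0.05],[0,-0.12,-0.09],[0,-0.18,-0.12],[0,-0.23,-0.15],[0,-0.29,-0.18]], "rot": [[0,0,0],[0,0,0],[0,0,0],[0,0,0],[0,0,0]]}}

```text
clock: 24.42
eef_pos: [474.9, -308.1, 128.9]
tcp_rot: [3.133, -0.002, -0.026]
contact_force: [-1.9, -6.0, 7.3]
opening: 0.149
grasp_force: 60.8
```

Request:
{"api": "play_rows", "payload": {"dp": [[0,-0.06,-0.03],[0,-0.12,-0.06],[0,-0.18,-0.09],[0,-0.24,-0.11],[0,-0.31,-0.13]], "rot": [[0,0,0],[0,0,0],[0,0,0],[0,0,0],[0,0,0]]}}

```text
clock: 24.83
eef_pos: [476.6, -294.3, 133.9]
tcp_rot: [3.136, -0.004, -0.026]
contact_force: [-5.8, -9.9, 18.4]
opening: 0.148
grasp_force: 62.3
```

```bash
python3 - <<'E'
from rig import telemetry, optics
import cv2,numpy as np
s=telemetry.sense(); print(s["eef_pos"],s["contact_force"],s["wrist_torque"],s["clock"])
for n,b in(("scene",(280,200,360,300)),("top",(270,190,360,300))):
    f=optics.grab_frame(n); cv2.imwrite(f"pics/b_{n}.png",f["color"][:,:,::-1]); x0,y0,x1,y1=b
    h=cv2.cvtColor(f["color"][y0:y1,x0:x1],cv2.COLOR_RGB2HSV); m=cv2.inRange(h,(24,190,110),(32,255,255)); k,l,st,c=cv2.connectedComponentsWithStats(m)
    print(n,[(st[i]+[x0,y0,0,0,0]).tolist() for i in range(1,k) if st[i,4]>8])
E
```

```text
[ 476.58939398 -294.25175512  133.90449982] [-5.83296128 -9.94017259 18.38151026] [-1.89181963  0.61894797  0.55365144] 24.8333
scene [[313, 232, 4, 6, 13], [280, 236, 7, 11, 52]]
top []
```

Request:
{"api": "play_rows", "payload": {"dp": [[0,-0.06,-0.02],[0,-0.12,-0.05],[0,-0.18,-0.07],[0,-0.25,-0.09],[0,-0.31,-0.1]], "rot": [[0,0,0],[0,0,0],[0,0,0],[0,0,0],[0,0,0]]}}

```text
clock: 25.35
eef_pos: [475.4, -280.8, 137.0]
tcp_rot: [3.137, -0.001, -0.026]
contact_force: [-8.3, -9.4, 14.0]
opening: 0.148
grasp_force: 62.0
```

Request:
{"api": "play_rows", "payload": {"dp": [[0,-0.06,-0.01],[0,-0.12,-0.02],[0,-0.18,-0.03],[0,-0.24,-0.04],[0,-0.28,-0.04]], "rot": [[0,0,0],[0,0,0],[0,0,0],[0,0,0],[0,0,0]]}}

```text
clock: 25.77
eef_pos: [476.8, -268.8, 138.1]
tcp_rot: [3.138, -0.003, -0.026]
contact_force: [-2.7, -6.3, 10.7]
opening: 0.147
grasp_force: 62.7
```

```bash
python3 - <<'E'
from rig import telemetry, optics
from h import *
s=telemetry.sense(); print(s["eef_pos"],s["contact_force"],s["clock"]); p=np.load("pose.npy")
ims=[]
for n in("scene","top"):
    f=optics.grab_frame(n); im=f["color"][:,:,::-1].copy(); cv2.imwrite(f"pics/c_{n}.png",im)
    b=(255,170,365,280) if n=="scene" else (255,185,365,295); k=3.6*2
    c=cv2.resize(im[b[1]:b[3],b[0]:b[2]],(396,396),interpolation=cv2.INTER_CUBIC)
    for th,col in((80,(255,0,0)),(90,(0,255,0)),(100,(0,0,255))):
        t=np.radians(th); e=[[x,-30-107*np.cos(t)-4*0,50+107*np.sin(t)] for x in(-43,43)]
        q=(proj(n,P(p,e))-[b[0],b[1]])*3.6+1.3
        for u in q: cv2.circle(c,tuple(int(v) for v in u),3,col,1)
    ims.append(c)
cv2.imwrite("pics/c.png",np.hstack(ims))
E
```

```text
[ 476.84922352 -268.84053894  138.11698221] [-2.69611803 -6.28504446 10.71604378] 25.7667
```

View pics/c.png

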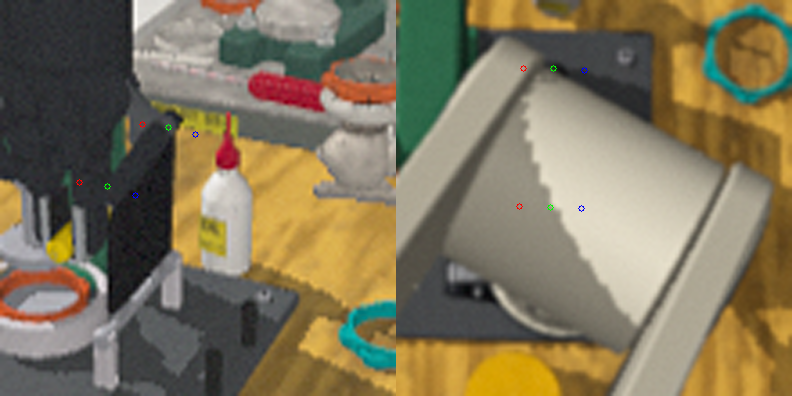

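Left half: the flap stands nearly upright, with its top corner at (178,122) against the 90° mark at (168,128), and the pin at (62,243) is in the fingers. The arm hides the flap in the top view. About 3.5 mm remain towards the press (roughly 2°).

Request:
{"api": "play_rows", "payload": {"dp": [[0,-0.02,0],[0,-0.05,0],[0,-0.07,0],[0,-0.09,0],[0,-0.09,0]], "rot": [[0,0,0],[0,0,0],[0,0,0],[0,0,0],[0,0,0]]}}

```text
clock: 26.28
eef_pos: [476.2, -264.5, 137.7]
tcp_rot: [3.14, -0.001, -0.028]
contact_force: [-3.6, -2.6, 9.4]
opening: 0.146
grasp_force: 63.3
```

Request:
{"api": "play_rows", "payload": {"dp": [[0,0,0],[0,0,0],[0,0,0],[0,0,0],[0,0,0]], "rot": [[0,0,0],[0,0,0],[0,0,0],[0,0,0],[0,0,0]]}}

```text
clock: 26.7
eef_pos: [476.2, -264.5, 137.7]
tcp_rot: [3.141, -0.001, -0.028]
contact_force: [-2.5, -2.7, 10.5]
opening: 0.147
grasp_force: 63.3
```

```bash
python3 - <<'E'
from rig import telemetry, optics
from h import *
s=telemetry.sense(); print(s["eef_pos"],s["contact_force"],s["qvel"].round(3),s["clock"]); p=np.load("pose.npy")
f=optics.grab_frame("scene"); v=cv2.cvtColor(f["color"],cv2.COLOR_RGB2GRAY)
# back (right) face edges: flap's rear edge runs hinge->top at press x=+43, y=-30-4*... ; find dark->light transition on rows
for z in (75,90,105,120,135,150):
    for_th=[]
    for th in (85,90,95):
        t=np.radians(th); r=z-50; c=np.array([43,-30-r*np.cos(t)-4*np.sin(t),50+r*np.sin(t)-4*np.cos(t)]); for_th.append(proj("scene",P(p,[c]))[0])
    row=int(round(for_th[1][1])); seg=v[row,290:325].astype(int); e=290+np.argmax(np.abs(np.diff(seg[:])))
    print(z,row,[round(float(q[0]),1) for q in for_th],"edge",e+.5, seg.tolist())
E
```

```text
[ 476.18124637 -264.46062312  137.67222789] [-2.53470846 -2.68553078 10.45708022] [ 0.    -0.001  0.001  0.001  0.001  0.001] 26.7
75 236 [304.0, 303.2, 302.3] edge 302.5 [29, 25, 30, 33, 36, 37, 36, 28, 33, 23, 28, 39, 97, 158, 160, 166, 167, 167, 173, 172, 148, 149, 161, 164, 167, 165, 164, 159, 193, 189, 188, 183, 177, 170, 155]
90 230 [304.5, 303.1, 301.8] edge 301.5 [27, 36, 34, 27, 18, 30, 29, 27, 21, 37, 24, 42, 138, 171, 164, 154, 147, 142, 141, 145, 141, 134, 149, 164, 155, 176, 195, 193, 193, 193, 187, 189, 182, 174, 162]
105 225 [305.0, 303.1, 301.3] edge 301.5 [28, 25, 31, 30, 29, 30, 29, 37, 31, 35, 30, 40, 114, 147, 149, 159, 167, 173, 172, 177, 182, 199, 215, 216, 214, 204, 197, 205, 202, 202, 196, 193, 187, 179, 164]
120 219 [305.5, 303.1, 300.7] edge 301.5 [41, 39, 40, 27, 26, 33, 24, 33, 27, 19, 26, 47, 119, 144, 135, 135, 130, 127, 126, 131, 139, 147, 158, 212, 240, 235, 220, 216, 202, 194, 186, 167, 144, 149, 169]
135 214 [306.0, 303.1, 300.2] edge 314.5 [48, 49, 45, 53, 38, 38, 31, 32, 38, 28, 24, 43, 115, 140, 139, 134, 137, 138, 143, 147, 142, 144, 143, 146, 154, 65, 63, 63, 70, 54, 68, 108, 180, 179, 172]
150 208 [306.5, 303.1, 299.6] edge 301.5 [67, 53, 36, 45, 49, 45, 46, 41, 42, 47, 36, 51, 155, 147, 144, 146, 147, 141, 137, 144, 143, 144, 143, 142, 137, 136, 136, 97, 77, 91, 146, 137, 145, 119, 122]
```

The flap's edge is vertical to within about 0.5°, slightly past upright. I nudge it back 0.6 mm and hold.

Request:
{"api": "play_rows", "payload": {"dp": [[0,0.01,0],[0,0.015,0],[0,0.015,0],[0,0.015,0],[0,0.015,0]], "rot": [[0,0,0],[0,0,0],[0,0,0],[0,0,0],[0,0,0]]}}

```text
clock: 27.17
eef_pos: [476.2, -265.0, 137.7]
tcp_rot: [3.141, -0.001, -0.028]
contact_force: [-3.3, -2.5, 10.2]
opening: 0.144
grasp_force: 63.3
```

Request:
{"api": "play_rows", "payload": {"dp": [[0,0,0],[0,0,0],[0,0,0],[0,0,0],[0,0,0]], "rot": [[0,0,0],[0,0,0],[0,0,0],[0,0,0],[0,0,0]]}}

```text
clock: 27.58
eef_pos: [476.2, -265.0, 137.7]
tcp_rot: [3.141, -0.001, -0.028]
contact_force: [-2.1, -3.0, 9.8]
opening: 0.147
grasp_force: 63.3
```

```bash
python3 - <<'E'
from rig import telemetry, optics, r
import numpy as np
s=telemetry.sense(); print(s["eef_pos"],s["contact_force"],s["opening"],s["grasp_force"],np.abs(s["qvel"]).max(),s["clock"])
if abs(s["eef_pos"][1]+265.1)<0.6 and s["grasp_force"]>40: print(r.sign_off())
E
```

```text
[ 476.17966155 -264.99546441  137.6831707 ] [-2.13350698 -2.98850608  9.77363238] 0.1470491152328223 63.32602143287659 0.0012902796076948724 27.5833
the job is handed in; nothing more can be done
None
```

I pulled the lever down to its stop, which pressed the ring into the nest, and eased it back up under control. The flap is held upright by its pin to within about half a degree, and I handed the job in at 27.6 s; no verdict came back.

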